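# Find the full sugar tin at the coffee bar

## Task

One of these three identical closed sugar tins is full and the other two are nearly empty: heft them to find the heaviest. Stand the two light ones upright in the low wooden tray for refilling, then hold the full one up, upright and still, at least 12 cm clear of the counter, and finish while still holding it. Keep the tins upright, set them down rather than drop them, and leave everything else on the counter where it is.

Things in the scene. Friction and masses are not known exactly. Their poses are not given: they have to be found in the camera images.
- tin_a: Closed round stainless-steel tin with flat lid, plain cylinder, 62 mm diameter, 115 mm tall; origin at the centre of its underside, z up through the lid. Looks exactly like the other two tins. Any of the three may be the heaviest. Tins weigh 0.14 to 0.46 kg; the heaviest is at least 150 g heavier than either other, and the two lighter ones differ by less than 80 g. It stands on the counter at first.
- tin_b: Closed round stainless-steel tin with flat lid, plain cylinder, 62 mm diameter, 115 mm tall; origin at the centre of its underside, z up through the lid. Looks exactly like the other two tins. Any of the three may be the heaviest. Tins weigh 0.14 to 0.46 kg; the heaviest is at least 150 g heavier than either other, and the two lighter ones differ by less than 80 g. It stands on the counter at first.
- tin_c: Closed round stainless-steel tin with flat lid, plain cylinder, 62 mm diameter, 115 mm tall; origin at the centre of its underside, z up through the lid. Looks exactly like the other two tins. Any of the three may be the heaviest. Tins weigh 0.14 to 0.46 kg; the heaviest is at least 150 g heavier than either other, and the two lighter ones differ by less than 80 g. It stands on the counter at first.
- tray: Low open dark-wood tray fixed to the counter, outside 270 mm (its x) by 140 mm (its y), rim 18 mm high, walls and floor 5 mm thick; origin at the centre of its underside on the counter. Inner floor 260 by 130 mm, 5 mm above the counter; three tins fit in a row along its x.
- espresso_cup: Bystander: small white cup, 56 mm across, 50 mm tall; origin at the centre of its underside.
- tamper: Bystander: coffee tamper standing on its 58 mm steel foot, turned wooden grip, 80 mm tall; origin under its foot.
- brush: Bystander: counter brush lying bristles down, 130 mm long (its x), 28 mm wide, 33 mm tall; origin at the centre of its underside.
- milk_jug: Bystander: steel milk jug, 84 mm across, 100 mm tall, handle at its +y; origin at the centre of its underside.
- bowl: Bystander: white bowl, 100 mm across, 50 mm tall; origin at the centre of its underside.
- portafilter: Bystander: steel filter basket 72 mm across, 42 mm tall, with a wooden handle reaching 165 mm along its -x; origin under the basket.
Not all that is in view belongs to the job. Leave any purple or turquoise look-alike of the tin_a alone.

How it is judged:
By the outcome, as a careful person would: the job done as asked, in the order asked, and still so for the second after the job is handed in, while the arm keeps its last pose, push and grip.
It also fails if it takes over 72 s, if anything falls off the work surface, if the arm or the gripper's body presses on something with over 40 N, if the wrist force passes 120 N, or if a joint passes its speed limit or range.

## Robot

A 7-joint arm with a two-finger parallel gripper is mounted at the origin on the work surface. World frame = base frame: x ahead of the robot, y to its left, z up, the work surface at z = 0. Lengths are in mm, angles in rad, forces in N, time in s.
With the tool pointing down it reaches from about 350 to 900 mm from the base axis. Payload 8.1 kg.
Tool frame: the origin (TCP) lies midway between the tips of the shut fingers; the grasp point (between the pads) lies 19 mm behind it; z points along the fingers, y is the direction in which the jaws open and shut (so a half turn about z gives the same grasp; the last joint's range is limited). The gripper opens to 92 mm and grips with 3 to 60 N. Pads are 19 mm wide; open, the fingers measure 130 mm over their backs; the gripper's body (75 mm by 190 mm) begins 47 mm behind the grasp point.
Start: joints at [1.002, 0.434, 0.025, 1.573, -0.012, 1.134, -0.075], TCP at [280.691, -558.439, 226.742] pointing down, gripper open.
Joint ranges: [-2.62, 2.62], [-0.44, 2.09], [-1.27, 1.32], [0.08, 2.57], [-1.32, 4.46], [0.12, 2], [-2.74, 2.74]. Speed limits (rad/s): [2.22, 2.22, 3.01, 3.01, 3.14, 3.14, 3.14].

## Interface

Orientations are given as a 3x3 rotation matrix whose columns are the frame's x, y, z axes.
In Python, from station import bot gives the robot as it stands. The module is installed in compiled form; this text tells all that it offers.
- The arm moves only by the shell command python3 -m handwheel 'ROWS' [FORCE]. ROWS is JSON, a list of rows, each a list of 3 entries, a list of its own where there are three numbers: the opening, from 0 (shut) to 1 (fully open), then the shift along the world's x, y, z in m, then the turn, a rotation vector about the world's x, y, z in degrees. In form: [[grip, [x, y, z], [wx, wy, wz]], ...]. A call has 1 to 5 rows; each row shifts and turns the pose as measured when the row begins; what a row does not reach is not made up. A row lasts 1/8 s, in which the tool goes at most 62.5 mm and 10.7 degrees, less where a joint would pass 70% of its speed; a pose out of reach is approached as far as the arm can. A call is refused whole if a number of a shift passes 0.0625 or a number of a turn 10.7, either way. A call with a gripper value outside its range is refused whole. The fingers move at their own pace and stop on an object; FORCE is the grip in N (left out, the last holds). Time passes only in rows, so rows that do not move let the fingers close. It gives the time, the measured TCP pose, the force and the opening at its end, in the units of the state.
- bot.get_obs(): the state, without advancing time (a new reading comes with each control period).
- bot.camera(name): name is "scene" or "top"; returns a dict with "frame" (400x640x3 uint8, red, green, blue), "intrinsics" (3x3 intrinsics, pixels), "position" and "attitude" of the camera in the world. Camera axes: x right, y down, z forward; pixel columns grow to the right and rows downward; lengths in mm; the calibration is good to about 2 mm. A picture is of the moment at which its call begins. There is no depth.
- bot.job_done(): hands the job in, once; it reports no verdict.
The state is a dict: "time_s": time; "joint_positions": joint angles; "qvel": joint speeds; "effort": joint torques, N m; "tcp_pos": TCP position; "eef_rot": TCP orientation; "contact_force": force on the tool from outside, world axes, zero at the start; "ft_torque": the same for the moment, N m; "gripper_width": finger opening in mm.
Only numpy, scipy, OpenCV 4.12 (cv2) and the standard library are available. Lean on these libraries where they do the work, as an engineer would, in place of code of your own. Each camera call takes 0.05 s, during which the arm holds its last target. There are 200 camera calls.

## Working session

There is one attempt and no reset: what is moved stays moved. The work goes in short steps, Python scripts to look and compute and a shell command to move; the robot and the scene stay as the last step left them, time stands still between calls to the robot, and variables do not carry over. Pictures are saved under pics/ and viewed, about 8 in all and at most 12, crops included, and the job is handed in when it is done.

```bash
mkdir -p pics; cat > h.py <<'E'
import numpy as np, cv2
from station import bot
def shot(n,f):
    c=bot.camera(n); np.savez('pics/'+f+'.npz',**{k:np.array(c[k]) for k in c}); cv2.imwrite('pics/'+f+'.png',c['frame'][:,:,::-1]); return c
def ray(c,u,v,z):
    d=np.array(c['attitude'])@np.linalg.inv(c['intrinsics'])@[u,v,1]; p=np.array(c['position'],float).ravel()
    return p+d*(z-p[2])/d[2]
def proj(c,P):
    q=np.array(c['intrinsics'])@np.array(c['attitude']).T@(np.array(P)-np.array(c['position']).ravel()); return q[:2]/q[2]
E
python3 - <<'E'
from h import *
for n in ('scene','top'):
    c=shot(n,n+'0'); print(n,np.array(c['position']),np.array(c['attitude']).round(3).tolist(),np.array(c['intrinsics']).tolist())
o=bot.get_obs(); print(o)
E
```

```text
scene [1501.98288596 -103.60599463  694.60296023] [[0.254, 0.571, -0.781], [0.967, -0.151, 0.205], [-0.001, -0.807, -0.59]] [[399.14335012715344, 0.0, 326.7529003438197], [0.0, 399.14335012715344, 202.28984807116862], [0.0, 0.0, 1.0]]
top [ 543.23951098  120.13377439 1049.25333651] [[-0.027, -0.998, 0.064], [-1.0, 0.026, -0.016], [0.014, -0.064, -0.998]] [[400.44039100114986, 0.0, 321.00021457261533], [0.0, 400.44039100114986, 201.32285705039223], [0.0, 0.0, 1.0]]
{'time_s': 0.1, 'joint_positions': array([ 1.00241092,  0.43515051,  0.02495205,  1.57399608, -0.01160058,
        1.13395772, -0.07510321]), 'qvel': array([-3.65436948e-04, -3.10966818e-03,  3.11017827e-04, -1.50140213e-03,
        3.63842816e-05,  6.47353653e-04,  4.59784460e-04]), 'effort': array([ 3.22328728e-03, -6.69125962e+01,  9.88239907e-01, -3.15147364e+01,
       -6.04970078e-02,  3.73710296e-02,  5.89397177e-05]), 'tcp_pos': array([ 280.47069683, -558.04261751,  226.02879398]), 'eef_rot': array([[ 8.93492953e-01,  4.49076643e-01, -7.14907206e-04],
       [ 4.49077198e-01, -8.93492201e-01,  1.16492756e-03],
       [-1.15622252e-04, -1.36190309e-03, -9.99999066e-01]]), 'contact_force': array([ 0.57093169, -0.02636469, -0.60786282]), 'ft_torque': array([ 0.07252308, -0.01449749,  0.05877214]), 'gripper_width': 91.9595940686812}
```

View pics/top0.png

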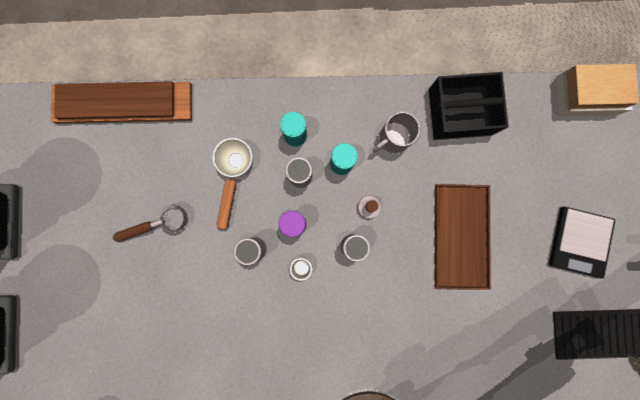

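View pics/scene0.png

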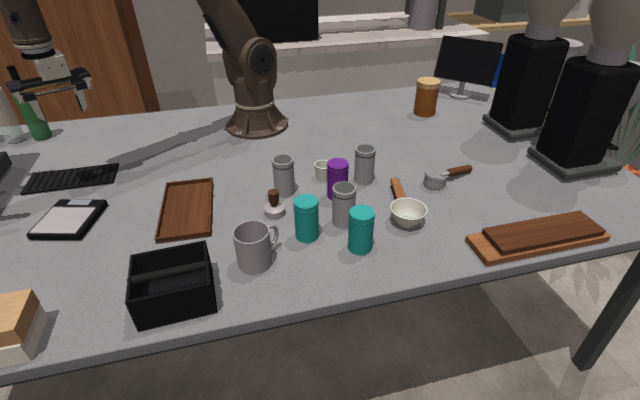

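Top view: steel tins at (298,171), (248,251) and (355,248). Look-alikes to leave alone: turquoise at (293,127) and (344,157), purple at (292,223). Other things that could be confused are the cup at (301,269), the jug at (401,131) and the tamper at (369,207). The tray is at (462,237). The scene view agrees: tins at (344,205), (365,165) and (284,175).

```bash
python3 - <<'E'
from h import *
c=dict(np.load('pics/top0.npz')); s=dict(np.load('pics/scene0.npz'))
im=c['frame'][:,:,::-1].copy(); g=cv2.cvtColor(im,cv2.COLOR_BGR2GRAY)
k=5
def circ(u,v,z,R0,R1,t):
    w=22; a=cv2.resize(g[v-w:v+w,u-w:u+w],None,fx=k,fy=k,interpolation=cv2.INTER_CUBIC)
    r=cv2.HoughCircles(cv2.GaussianBlur(a,(0,0),3),cv2.HOUGH_GRADIENT,1.5,200,param1=80,param2=15,minRadius=int(R0*k),maxRadius=int(R1*k))
    x,y,rr=r[0,0]; U,V=x/k-.5+u-w+.1+.0,y/k-.5+v-w+.1
    P=ray(c,U,V,z); print(t,(U.round(1),V.round(1)),'r px',rr/k,P.round(1),'diam',2*rr/k*(1049-z)/400.4,'r',np.hypot(*P[:2]).round(), 'scene', proj(s,P).round(1)); return U,V,rr/k
L=[circ(298,171,115,11,16,'T1'),circ(248,251,115,11,16,'T2'),circ(355,248,115,11,16,'T3'),circ(293,127,115,11,16,'turq1'),circ(344,157,115,11,16,'turq2'),circ(292,223,115,11,16,'purple'),circ(301,269,50,9,14,'cup'),circ(369,207,0,9,14,'tamper'),circ(401,131,100,14,19,'jug'),circ(233,158,50,16,22,'bowl'),circ(173,218,42,11,16,'porta')]
hsv=cv2.cvtColor(im,cv2.COLOR_BGR2HSV)
m=((hsv[:,:,1]>90)&((hsv[:,:,0]<20)|(hsv[:,:,0]>170))).astype(np.uint8)
m=cv2.morphologyEx(m,cv2.MORPH_CLOSE,np.ones((5,5)))
for q in cv2.findContours(m,0,2)[0]:
    if cv2.contourArea(q)<150: continue
    r=cv2.minAreaRect(q); z=18 if r[0][0]>400 else 30
    print('wood',np.round(r[0],1),np.round(r[1],1),ray(c,*r[0],z)[:2].round(),[ray(c,*p,z)[:2].round().tolist() for p in cv2.boxPoints(r)])
big=cv2.resize(im[100:300,200:510],None,fx=2.5,fy=2.5)
for u,v,r in L: cv2.circle(big,(int((u-200+.5)*2.5),int((v-100+.5)*2.5)),int(r*2.5),(0,0,255),1)
cv2.imwrite('pics/crop.png',big)
E
```

```text
T1 (np.float32(299.4), np.float32(170.0)) r px 12.08 [677.7 153.9 115. ] diam 56.357243 r 695.0 scene [342.1 186.3]
T2 (np.float32(247.1), np.float32(251.2)) r px 13.25 [491.6 279.5 115. ] diam 61.815685 r 566.0 scene [364.4 147.2]
T3 (np.float32(356.4), np.float32(247.6)) r px 11.12 [492.8  25.9 115. ] diam 51.87852 r 493.0 scene [281.6 158.2]
turq1 (np.float32(292.6), np.float32(123.4)) r px 13.219999 [789.3 167.3 115. ] diam 61.675724 r 807.0 scene [360.8 210.7]
turq2 (np.float32(344.2), np.float32(155.2)) r px 13.01 [710.4  47.6 115. ] diam 60.696003 r 712.0 scene [304.8 199.5]Traceback (most recent call last):
  File "<stdin>", line 10, in <module>
  File "<stdin>", line 8, in circ
TypeError: 'NoneType' object is not subscriptable
```

```bash
python3 - <<'E'
from h import *
c=dict(np.load('pics/top0.npz')); s=dict(np.load('pics/scene0.npz'))
im=c['frame'][:,:,::-1].copy(); g=cv2.cvtColor(im,cv2.COLOR_BGR2GRAY)
k=5;L=[]
def circ(u,v,z,D,t):
    R=D/2*400.4/(1049-z)
    w=24; a=cv2.resize(g[v-w:v+w,u-w:u+w],None,fx=k,fy=k,interpolation=cv2.INTER_CUBIC)
    for p2 in (20,12,6,3):
        r=cv2.HoughCircles(cv2.GaussianBlur(a,(0,0),2.5),cv2.HOUGH_GRADIENT,1.5,300,param1=60,param2=p2,minRadius=int(R*k-2),maxRadius=int(R*k+3))
        if r is not None: break
    if r is None: U,V,rr=u,v,R*k
    else: x,y,rr=map(float,r[0,0]); U,V=x/k-.4+u-w,y/k-.4+v-w
    P=ray(c,U,V,z); print(t,(round(U,1),round(V,1)),'exp',R.round(1),'got',round(rr/k,1),P.round(1),'r',np.hypot(*P[:2]).round(), 'scene', proj(s,P).round(1)); L.append((U,V,rr/k))
for a in [(298,171,115,62,'T1'),(248,251,115,62,'T2'),(355,248,115,62,'T3'),(293,127,115,62,'turq1'),(344,157,115,62,'turq2'),(292,223,115,62,'purple'),(301,269,50,56,'cup'),(369,207,8,58,'tamper'),(401,131,100,84,'jug'),(233,158,50,100,'bowl'),(173,218,42,72,'porta')]: circ(*a)
hsv=cv2.cvtColor(im,cv2.COLOR_BGR2HSV)
m=((hsv[:,:,1]>90)&((hsv[:,:,0]<20)|(hsv[:,:,0]>170))).astype(np.uint8)
m=cv2.morphologyEx(m,cv2.MORPH_CLOSE,np.ones((5,5)))
for q in cv2.findContours(m,0,2)[0]:
    if cv2.contourArea(q)<150: continue
    r=cv2.minAreaRect(q); z=18 if r[0][0]>400 else 30
    print('wood',np.round(r[0],1),np.round(r[1],1),ray(c,*r[0],z)[:2].round(),[ray(c,*p,z)[:2].round().tolist() for p in cv2.boxPoints(r)])
big=cv2.resize(im[100:300,200:510],None,fx=2.5,fy=2.5)
for u,v,r in L: cv2.circle(big,(int((u-200+.5)*2.5),int((v-100+.5)*2.5)),int(r*2.5),(0,0,255),1)
cv2.imwrite('pics/crop.png',big)
E
```

```text
Traceback (most recent call last):
AttributeError: 'float' object has no attribute 'round'
```

```bash
cat > m.py <<'E'
from h import *
def measure(c,s,items,out,k=5):
    im=c['frame'][:,:,::-1].copy(); g=cv2.cvtColor(im,cv2.COLOR_BGR2GRAY); L=[]
    for u,v,z,D,t in items:
        R=D/2*400.4/(1049-z); w=24
        a=cv2.resize(g[v-w:v+w,u-w:u+w],None,fx=k,fy=k,interpolation=cv2.INTER_CUBIC); r=None
        for p2 in (20,12,6,3):
            r=cv2.HoughCircles(cv2.GaussianBlur(a,(0,0),2.5),cv2.HOUGH_GRADIENT,1.5,300,param1=60,param2=p2,minRadius=int(R*k-2),maxRadius=int(R*k+3))
            if r is not None: break
        if r is None: U,V,rr=u,v,R*k
        else: x,y,rr=map(float,r[0,0]); U,V=x/k-.4+u-w,y/k-.4+v-w
        P=ray(c,U,V,z); print(t,(round(U,1),round(V,1)),'exp %.1f got %.1f'%(R,rr/k),P.round(1),'scene',proj(s,P).round(1) if s else ''); L.append((U,V,rr/k))
    big=cv2.resize(im[100:300,200:510],None,fx=2.5,fy=2.5)
    for u,v,r in L: cv2.circle(big,(int((u-199.5)*2.5),int((v-99.5)*2.5)),int(r*2.5),(0,0,255),1)
    cv2.imwrite(out,big)
E
python3 - <<'E'
from m import *
c=dict(np.load('pics/top0.npz')); s=dict(np.load('pics/scene0.npz'))
measure(c,s,[(298,171,115,62,'T1'),(248,251,115,62,'T2'),(355,248,115,62,'T3'),(293,127,115,62,'turq1'),(344,157,115,62,'turq2'),(292,223,115,62,'purple'),(301,269,50,56,'cup'),(369,207,8,58,'tamper'),(401,131,100,84,'jug'),(233,158,50,100,'bowl')],'pics/crop.png')
hsv=cv2.cvtColor(c['frame'],cv2.COLOR_RGB2HSV)
m=((hsv[:,:,1]>90)&((hsv[:,:,0]<20)|(hsv[:,:,0]>170))).astype(np.uint8)
m=cv2.morphologyEx(m,cv2.MORPH_CLOSE,np.ones((5,5)))
for q in cv2.findContours(m,0,2)[0]:
    if cv2.contourArea(q)<150: continue
    r=cv2.minAreaRect(q); z=18 if r[0][0]>400 else 30
    print('wood',np.round(r[0],1),np.round(r[1],1),ray(c,*r[0],z)[:2].round(),[ray(c,*p,z)[:2].round().tolist() for p in cv2.boxPoints(r)])
E
```

```text
T1 (298.4, 169.8) exp 13.3 got 12.9 [678.2 156.5 115. ] scene [343.1 186.2]
T2 (246.9, 251.1) exp 13.3 got 13.6 [492.1 280.  115. ] scene [364.6 147.3]
T3 (356.2, 247.4) exp 13.3 got 13.3 [493.3  26.4 115. ] scene [281.8 158.2]
turq1 (292.8, 123.2) exp 13.3 got 13.4 [789.8 167.1 115. ] scene [360.8 210.8]
turq2 (344.1, 154.9) exp 13.3 got 13.2 [710.9  48.  115. ] scene [305.  199.6]
purple (290.9, 222.8) exp 13.3 got 13.6 [554.7 176.9 115. ] scene [337.6 161.9]
cup (300.8, 268.8) exp 11.2 got 11.3 [441.3 158.9  50. ] scene [321.9 162.8]
tamper (367.2, 208.6) exp 11.2 got 11.4 [587.6 -16.4   8. ] scene [275.  208.9]
jug (402.6, 128.3) exp 17.7 got 17.4 [774.8 -96.3 100. ] scene [249.9 229.9]
bowl (231.8, 156.8) exp 20.0 got 19.9 [724.7 325.   50. ] scene [407.5 206.7]
wood [131.9 231.6] [ 9.1 39.1] [544. 583.] [[540.0, 633.0], [571.0, 541.0], [549.0, 533.0], [518.0, 625.0]]
wood [462.  236.5] [105.  54.] [ 509. -257.] [[646.0, -194.0], [643.0, -335.0], [373.0, -320.0], [377.0, -181.0]]
wood [225.9 203.8] [11. 51.] [608. 346.] [[548.0, 372.0], [675.0, 346.0], [669.0, 319.0], [542.0, 345.0]]
wood [121.  101.8] [ 39.2 140.7] [878. 612.] [[930.0, 793.0], [930.0, 432.0], [827.0, 431.0], [827.0, 789.0]]
wood [602.6  85.5] [43.6 72.6] [ 898. -653.] [[957.0, -558.0], [957.0, -754.0], [839.0, -747.0], [839.0, -553.0]]
```

View pics/crop.png

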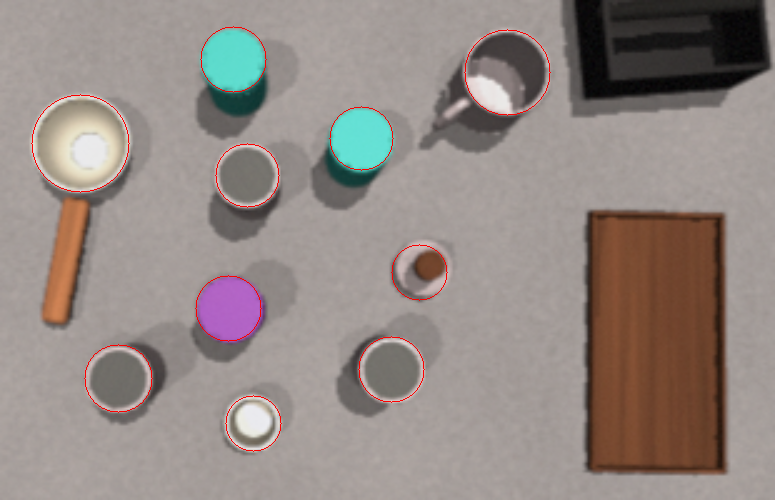

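The crop shows all circles fit their rims. Tins are at T1 (678,156), T2 (492,280) and T3 (493,26), and the tray centre is at (509,-257), turned about -3°. The choice is clear: the three grey-lidded steel tins, not the turquoise or purple ones. I'll swing towards T3 and turn the jaws +23° to clear the neighbours.

```bash
python3 -m handwheel '[[1,[0.02,0.055,0],[0,0,4.6]],[1,[0.02,0.055,0],[0,0,4.6]],[1,[0.02,0.055,0],[0,0,4.6]],[1,[0.02,0.055,0],[0,0,4.6]],[1,[0.02,0.055,0],[0,0,4.6]]]' 15
python3 -m handwheel '[[1,[0.02,0.055,0],[0,0,0]],[1,[0.02,0.055,0],[0,0,0]],[1,[0.02,0.055,0],[0,0,0]],[1,[0.02,0.055,0],[0,0,0]]]'
```

```text
time_s: 0.72
tcp_pos: [378.8, -278.6, 223.8]
eef_rot: [[0.644, 0.765, -0.004], [0.765, -0.644, -0.0], [-0.003, -0.003, -1.0]]
contact_force: [1.9, 0.6, 0.3]
gripper_width: 91.7
time_s: 1.23
tcp_pos: [459.5, -51.3, 223.7]
eef_rot: [[0.644, 0.765, -0.004], [0.765, -0.644, -0.001], [-0.003, -0.002, -1.0]]
contact_force: [1.1, -0.9, -0.3]
gripper_width: 91.9
```

```bash
python3 -m handwheel '[[1,[0.017,0.039,0.001],[0,0,0]],[1,[0.0165,0.0385,0],[0,0,0]],[1,[0,0,0],[0,0,0]]]'
python3 -m handwheel '[[1,[0,0,0],[0,0,0]]]'
```

```text
time_s: 1.6
tcp_pos: [493.9, 34.2, 224.3]
eef_rot: [[0.638, 0.77, -0.004], [0.77, -0.638, 0.001], [-0.002, -0.004, -1.0]]
contact_force: [0.4, -1.2, 0.4]
gripper_width: 91.6
time_s: 1.72
tcp_pos: [493.5, 33.6, 223.9]
eef_rot: [[0.638, 0.77, -0.005], [0.77, -0.638, 0.001], [-0.003, -0.004, -1.0]]
contact_force: [-0.6, -0.1, -0.4]
gripper_width: 92.1
```

```bash
python3 -m handwheel '[[1,[0,-0.0075,0],[0,0,0]],[1,[0,0,-0.04],[0,0,0]],[1,[0,0,-0.04],[0,0,0]],[1,[0,0,-0.04],[0,0,0]],[1,[0,0,-0.02],[0,0,0]]]'
python3 -m handwheel '[[1,[0,0,0],[0,0,0]]]'
python3 - <<'E'
from h import *
c=shot('scene','s1'); cv2.imwrite('pics/s1c.png',cv2.resize(c['frame'][60:300,160:480,::-1],None,fx=2.4,fy=2.4))
E
```

```text
time_s: 2.35
tcp_pos: [493.9, 16.9, 82.1]
eef_rot: [[0.646, 0.763, -0.0], [0.763, -0.646, -0.003], [-0.002, 0.002, -1.0]]
contact_force: [0.4, 0.6, 0.0]
gripper_width: 91.5
time_s: 2.48
tcp_pos: [492.6, 15.0, 81.0]
eef_rot: [[0.648, 0.762, -0.003], [0.762, -0.648, -0.004], [-0.005, -0.0, -1.0]]
contact_force: [1.1, -0.5, 0.2]
gripper_width: 91.5
```

View pics/s1c.png

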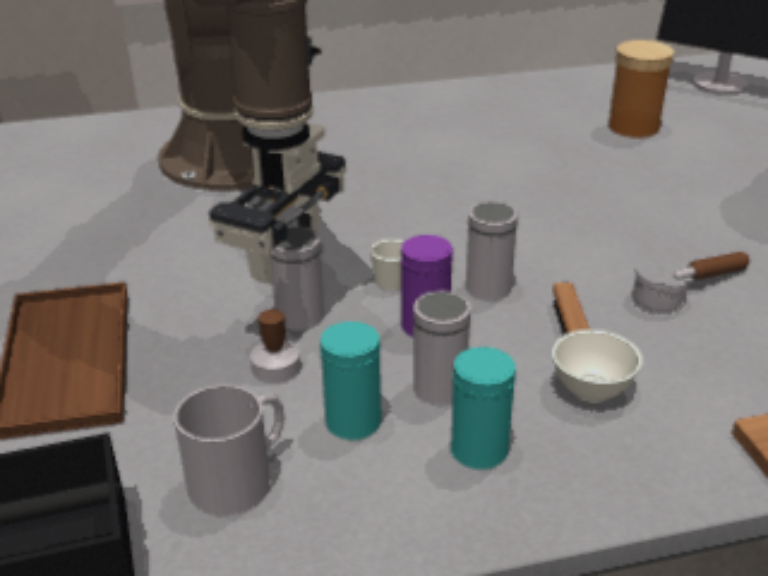

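The fingers straddle tin T3 at crop (297,270) and touch nothing else. I'll correct y and go down slightly.

```bash
python3 -m handwheel '[[1,[0,0.01,0],[0,0,0]],[1,[0,0,0],[0,0,0]],[1,[0,0,-0.009],[0,0,0]],[1,[0,0,0],[0,0,0]]]'
```

```text
time_s: 3.02
tcp_pos: [495.1, 25.3, 75.3]
eef_rot: [[0.648, 0.761, 0.003], [0.761, -0.648, -0.003], [-0.001, 0.005, -1.0]]
contact_force: [-0.1, 0.0, 0.1]
gripper_width: 91.7
```

```bash
python3 -m handwheel '[[0,[0,0,0],[0,0,0]],[0,[0,0,0],[0,0,0]],[0,[0,0,0],[0,0,0]],[0,[0,0,0],[0,0,0]]]' 25
python3 -m handwheel '[[0,[0,0,0.015],[0,0,0]],[0,[0,0,0.015],[0,0,0]],[0,[0,0,0.01],[0,0,0]],[0,[0,0,0],[0,0,0]],[0,[0,0,0],[0,0,0]]]'
for i in 1 2 3 4; do python3 -m handwheel '[[0,[0,0,0],[0,0,0]]]' | egrep 'force|tcp|width'; done
```

```text
time_s: 3.52
tcp_pos: [495.0, 25.3, 75.3]
eef_rot: [[0.648, 0.761, 0.003], [0.761, -0.648, -0.004], [-0.001, 0.005, -1.0]]
contact_force: [-0.1, 0.7, 0.0]
gripper_width: 62.0
time_s: 4.15
tcp_pos: [495.2, 25.1, 118.9]
eef_rot: [[0.649, 0.761, 0.004], [0.761, -0.649, -0.004], [0.0, 0.006, -1.0]]
contact_force: [-0.4, 0.2, -2.1]
gripper_width: 62.0
tcp_pos: [495.0, 25.0, 118.6]
contact_force: [-0.1, -0.3, -1.8]
gripper_width: 61.6
tcp_pos: [494.7, 25.0, 118.2]
contact_force: [-0.1, 0.5, -2.1]
gripper_width: 61.6
tcp_pos: [494.5, 25.0, 118.0]
contact_force: [-0.1, 0.2, -1.4]
gripper_width: 61.8
tcp_pos: [494.4, 25.0, 117.8]
contact_force: [-0.2, -0.4, -1.9]
gripper_width: 61.7
```

About 1.86 N, or 0.19 kg. That is below the least weight the full tin can have (0.29 kg), so T3 is light and goes straight to the tray's near slot (439,-253).

```bash
python3 -m handwheel '[[0,[0,0,0.03],[0,0,0]],[0,[0,-0.015,0.01],[0,0,0]],[0,[-0.008,-0.04,0],[0,0,0]],[0,[-0.01,-0.05,0],[0,0,0]],[0,[-0.01,-0.05,0],[0,0,0]]]'
python3 -m handwheel '[[0,[-0.01,-0.05,0],[0,0,0]],[0,[-0.008,-0.035,0],[0,0,0]],[0,[-0.004,-0.015,0],[0,0,0]],[0,[0,0,0],[0,0,0]],[0,[0,0,0],[0,0,0]]]'
```

```text
time_s: 5.28
tcp_pos: [466.8, -129.0, 159.2]
eef_rot: [[0.641, 0.767, 0.004], [0.767, -0.641, -0.002], [0.001, 0.004, -1.0]]
contact_force: [-0.3, -0.2, -1.5]
gripper_width: 61.7
time_s: 5.9
tcp_pos: [443.0, -234.0, 159.0]
eef_rot: [[0.644, 0.765, 0.004], [0.765, -0.644, -0.002], [0.001, 0.004, -1.0]]
contact_force: [0.4, 1.1, -1.8]
gripper_width: 61.5
```

```bash
python3 -m handwheel '[[0,[-0.003,-0.012,0],[0,0,0]],[0,[-0.001,-0.004,0],[0,0,0]],[0,[0,0,-0.03],[0,0,0]],[0,[0,0,-0.02],[0,0,0]],[0,[0,0,0],[0,0,0]]]'
python3 -m handwheel '[[0,[0,0,0],[0,0,0]]]'
```

```text
time_s: 6.52
tcp_pos: [440.6, -248.5, 108.6]
eef_rot: [[0.64, 0.768, 0.006], [0.768, -0.64, -0.002], [0.002, 0.006, -1.0]]
contact_force: [-0.0, -0.2, -1.8]
gripper_width: 61.5
time_s: 6.65
tcp_pos: [441.1, -248.4, 109.2]
eef_rot: [[0.64, 0.768, 0.006], [0.768, -0.64, -0.002], [0.003, 0.006, -1.0]]
contact_force: [0.4, -0.3, -2.6]
gripper_width: 61.7
```

```bash
python3 -m handwheel '[[0,[0,-0.003,-0.014],[0,0,0]],[0,[0,0,-0.006],[0,0,0]],[0,[0,0,-0.003],[0,0,0]],[0,[0,0,-0.001],[0,0,0]]]'
python3 -m handwheel '[[0,[0,0,-0.002],[0,0,0]],[0,[0,0,0],[0,0,0]]]'
```

```text
time_s: 7.15
tcp_pos: [441.9, -252.2, 85.0]
eef_rot: [[0.64, 0.768, 0.008], [0.768, -0.64, -0.003], [0.003, 0.008, -1.0]]
contact_force: [-0.7, 0.1, -1.6]
gripper_width: 61.9
time_s: 7.4
tcp_pos: [442.0, -252.1, 83.0]
eef_rot: [[0.64, 0.768, 0.009], [0.768, -0.64, -0.003], [0.003, 0.009, -1.0]]
contact_force: [-0.5, 0.1, -1.9]
gripper_width: 62.3
```

```bash
python3 -m handwheel '[[0,[0,0,-0.001],[0.2,0.5,0]],[0,[0,0,-0.001],[0,0,0]],[0,[0,0,0],[0,0,0]]]'
python3 -m handwheel '[[0,[0,0,-0.0015],[0,0,0]],[0,[0,0,0],[0,0,0]]]'
```

```text
time_s: 7.78
tcp_pos: [442.3, -252.2, 81.1]
eef_rot: [[0.64, 0.768, -0.0], [0.768, -0.64, 0.0], [0.0, -0.0, -1.0]]
contact_force: [0.1, -0.2, -1.8]
gripper_width: 61.9
time_s: 8.02
tcp_pos: [442.4, -252.0, 80.2]
eef_rot: [[0.64, 0.768, -0.0], [0.768, -0.64, 0.0], [0.0, -0.0, -1.0]]
contact_force: [-0.6, -0.3, -1.0]
gripper_width: 61.5
```

```bash
python3 -m handwheel '[[0,[0,0,-0.001],[0,0,0]],[0,[0,0,0],[0,0,0]]]'; python3 -m handwheel '[[0,[0,0,-0.0005],[0,0,0]],[0,[0,0,0],[0,0,0]]]'
```

```text
time_s: 8.28
tcp_pos: [442.5, -251.9, 80.2]
eef_rot: [[0.64, 0.768, 0.0], [0.768, -0.64, -0.0], [0.0, 0.0, -1.0]]
contact_force: [0.9, -0.9, -2.2]
gripper_width: 61.9
time_s: 8.52
tcp_pos: [442.6, -251.9, 80.1]
eef_rot: [[0.64, 0.768, 0.001], [0.768, -0.64, -0.0], [0.0, 0.001, -1.0]]
contact_force: [-0.2, 0.5, 0.6]
gripper_width: 62.0
```

```bash
python3 -m handwheel '[[1,[0,0,0],[0,0,0]],[1,[0,0,0],[0,0,0]],[1,[0,0,0],[0,0,0]],[1,[0,0,0.03],[0,0,0]],[1,[0,0,0.05],[0,0,0]]]'
python3 -m handwheel '[[1,[0.01,0.02,0.02],[0,0,0]],[1,[0.025,0.045,0],[0,0,0]],[1,[0.028,0.05,0],[0,0,0]],[1,[0.028,0.05,0],[0,0,0]],[1,[0.028,0.05,0],[0,0,0]]]'
python3 -m handwheel '[[1,[0.028,0.05,0],[0,0,0]],[1,[0.028,0.045,0],[0,0,0]],[1,[0.02,0.03,0],[0,0,0]],[1,[0.01,0.015,0],[0,0,0]],[1,[0,0,0],[0,0,0]]]'
```

```text
time_s: 9.15
tcp_pos: [440.5, -251.0, 158.1]
eef_rot: [[0.64, 0.768, -0.005], [0.768, -0.64, 0.003], [-0.001, -0.006, -1.0]]
contact_force: [0.6, 0.8, 0.2]
gripper_width: 91.7
time_s: 9.78
tcp_pos: [562.8, -37.0, 183.3]
eef_rot: [[0.65, 0.76, 0.002], [0.76, -0.65, -0.003], [-0.001, 0.003, -1.0]]
contact_force: [0.7, -0.4, 0.3]
gripper_width: 91.6
time_s: 10.4
tcp_pos: [651.6, 112.6, 182.2]
eef_rot: [[0.646, 0.764, 0.002], [0.764, -0.646, -0.001], [0.0, 0.002, -1.0]]
contact_force: [-0.1, 0.2, -0.0]
gripper_width: 91.7
```

```bash
python3 -m handwheel '[[1,[0.014,0.024,0],[0,0,0]],[1,[0.008,0.013,0],[0,0,0]],[1,[0.001,0.002,0],[0,0,0]],[1,[0,0,0],[0,0,0]]]'
python3 - <<'E'
from h import *
c=shot('scene','s2'); cv2.imwrite('pics/s2c.png',cv2.resize(c['frame'][60:300,120:440,::-1],None,fx=2.4,fy=2.4))
E
```

```text
time_s: 10.9
tcp_pos: [674.0, 144.2, 182.0]
eef_rot: [[0.651, 0.759, 0.0], [0.759, -0.651, -0.006], [-0.005, 0.004, -1.0]]
contact_force: [0.2, 0.4, -0.8]
gripper_width: 92.0
```

View pics/s2c.png

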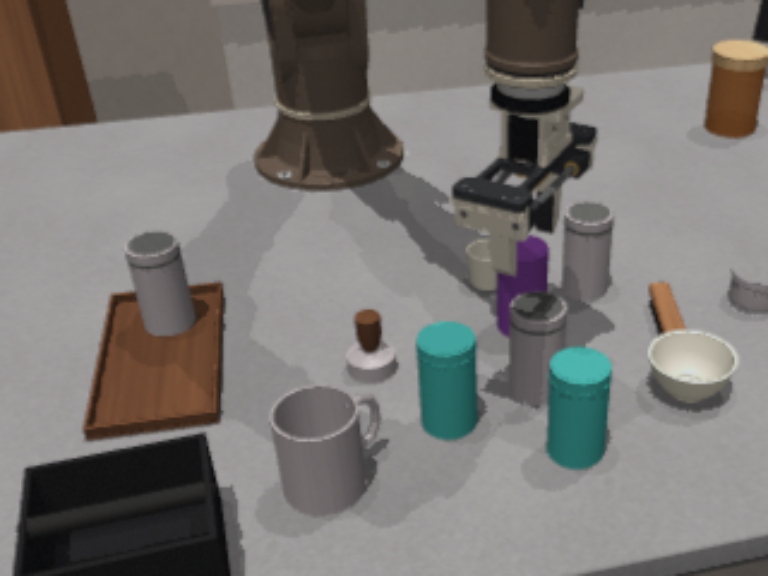

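T3 stands upright in the tray at crop (165,285), and the gripper is above T1 at (537,350). I'll fine-align, then go down.

```bash
python3 -m handwheel '[[1,[0.004,0.012,0],[0,0,0]],[1,[0,0,0],[0,0,0]],[1,[0,0,-0.02],[0,0,0]],[1,[0,0,-0.01],[0,0,0]],[1,[0,0,0],[0,0,0]]]'
```

```text
time_s: 11.58
tcp_pos: [678.3, 155.5, 152.1]
eef_rot: [[0.652, 0.758, 0.001], [0.758, -0.652, -0.007], [-0.004, 0.005, -1.0]]
contact_force: [-1.0, 0.1, 1.0]
gripper_width: 91.5
```

```bash
python3 -m handwheel '[[1,[0,0,-0.03],[0.3,0.1,0]],[1,[0,0,-0.03],[0,0,0]],[1,[0,0,-0.012],[0,0,0]],[1,[0,0,-0.003],[0,0,0]],[1,[0,0,0],[0,0,0]]]'
```

```text
time_s: 12.2
tcp_pos: [681.0, 156.1, 79.9]
eef_rot: [[0.652, 0.758, 0.006], [0.758, -0.652, 0.0], [0.004, 0.004, -1.0]]
contact_force: [0.2, -0.3, -0.5]
gripper_width: 91.5
```

```bash
python3 -m handwheel '[[1,[-0.002,0,-0.004],[0,0.3,0]],[1,[0,0,0],[0,0,0]],[0,[0,0,0],[0,0,0]],[0,[0,0,0],[0,0,0]],[0,[0,0,0],[0,0,0]]]'
python3 -m handwheel '[[0,[0,0,0.015],[0,0,0]],[0,[0,0,0.015],[0,0,0]],[0,[0,0,0.01],[0,0,0]],[0,[0,0,0],[0,0,0]],[0,[0,0,0],[0,0,0]]]'
for i in 1 2 3 4; do python3 -m handwheel '[[0,[0,0,0],[0,0,0]]]' | egrep 'force|tcp'; done
```

```text
time_s: 12.82
tcp_pos: [680.3, 156.7, 78.3]
eef_rot: [[0.652, 0.758, 0.004], [0.758, -0.652, 0.001], [0.003, 0.002, -1.0]]
contact_force: [-0.2, -0.1, -0.2]
gripper_width: 66.5
time_s: 13.45
tcp_pos: [680.3, 156.7, 121.8]
eef_rot: [[0.652, 0.758, 0.004], [0.758, -0.652, 0.001], [0.004, 0.002, -1.0]]
contact_force: [0.1, 0.0, -1.4]
gripper_width: 61.6
tcp_pos: [680.1, 156.6, 121.4]
contact_force: [-0.1, 0.6, -1.5]
tcp_pos: [679.8, 156.5, 120.9]
contact_force: [0.2, 0.3, -1.8]
tcp_pos: [679.6, 156.4, 120.6]
contact_force: [-0.1, -0.6, -1.8]
tcp_pos: [679.5, 156.4, 120.3]
contact_force: [0.3, 0.1, -1.7]
```

1.64 N, or 0.17 kg, so T1 is light too and T2 must be the full one. I'll carry T1 high over the others to the far slot (579,-261).

```bash
python3 -m handwheel '[[0,[0,0,0.03],[0,0,0]],[0,[0,0,0.04],[0,0,0]],[0,[0,0,0.025],[0,0,0]],[0,[0,0,0.005],[0,0,0]],[0,[-0.004,-0.015,0],[0,0,0]]]'
python3 -m handwheel '[[0,[-0.009,-0.035,0],[0,0,0]],[0,[-0.013,-0.05,0],[0,0,0]],[0,[-0.013,-0.05,0],[0,0,0]],[0,[-0.013,-0.05,0],[0,0,0]],[0,[-0.013,-0.05,0],[0,0,0]]]'
python3 -m handwheel '[[0,[-0.013,-0.05,0],[0,0,0]],[0,[-0.01,-0.04,0],[0,0,0]],[0,[-0.006,-0.025,0],[0,0,0]],[0,[-0.003,-0.012,0],[0,0,0]],[0,[0,0,0],[0,0,0]]]'
```

```text
time_s: 14.58
tcp_pos: [673.9, 142.0, 220.8]
eef_rot: [[0.651, 0.759, -0.001], [0.759, -0.651, 0.001], [-0.0, -0.002, -1.0]]
contact_force: [0.4, -0.5, -2.2]
gripper_width: 61.6
time_s: 15.2
tcp_pos: [605.1, -102.1, 212.5]
eef_rot: [[0.648, 0.761, -0.012], [0.761, -0.649, -0.001], [-0.009, -0.009, -1.0]]
contact_force: [-0.5, -0.6, -1.8]
gripper_width: 61.5
time_s: 15.82
tcp_pos: [562.4, -243.3, 205.4]
eef_rot: [[0.658, 0.752, -0.024], [0.753, -0.658, -0.002], [-0.018, -0.017, -1.0]]
contact_force: [0.4, 0.1, -1.0]
gripper_width: 61.8
```

```bash
python3 -m handwheel '[[0,[0.01,-0.01,-0.01],[0,-0.7,0]],[0,[0.006,-0.006,-0.02],[0,-0.7,0]],[0,[0,0,-0.03],[0,0,0]],[0,[0,0,-0.025],[0,0,0]],[0,[0,0,0],[0,0,0]]]'
python3 -m handwheel '[[0,[0,0,0],[0,0,0]]]'
```

```text
time_s: 16.45
tcp_pos: [583.1, -254.2, 115.2]
eef_rot: [[0.652, 0.759, 0.004], [0.759, -0.652, 0.001], [0.003, 0.003, -1.0]]
contact_force: [-0.2, 0.5, -1.3]
gripper_width: 61.6
time_s: 16.58
tcp_pos: [584.2, -253.5, 115.7]
eef_rot: [[0.651, 0.759, 0.005], [0.759, -0.651, 0.001], [0.004, 0.003, -1.0]]
contact_force: [0.8, -0.4, -1.4]
gripper_width: 61.8
```

```bash
python3 -m handwheel '[[0,[-0.004,-0.006,-0.01],[0,0.3,0]],[0,[0,0,-0.008],[0,0,0]],[0,[0,0,-0.004],[0,0,0]],[0,[0,0,-0.002],[0,0,0]],[0,[0,0,0],[0,0,0]]]'
python3 -m handwheel '[[0,[0,0,-0.002],[0,0,0]],[0,[0,0,0],[0,0,0]]]'
```

```text
time_s: 17.2
tcp_pos: [581.3, -260.3, 92.2]
eef_rot: [[0.651, 0.759, 0.003], [0.759, -0.651, -0.0], [0.002, 0.003, -1.0]]
contact_force: [0.4, -0.3, -1.3]
gripper_width: 61.6
time_s: 17.45
tcp_pos: [581.6, -260.3, 90.4]
eef_rot: [[0.65, 0.76, 0.004], [0.76, -0.65, -0.0], [0.002, 0.003, -1.0]]
contact_force: [0.6, -0.4, -1.3]
gripper_width: 61.7
```

```bash
for i in 1 2; do python3 -m handwheel '[[0,[0,0,-0.001],[0,0.1,0]],[0,[0,0,-0.001],[0,0,0]],[0,[0,0,0],[0,0,0]]]'|egrep 'tcp|force'; done
for i in 1 2; do python3 -m handwheel '[[0,[0,0,-0.001],[0,0,0]],[0,[0,0,0],[0,0,0]]]'; done
```

```text
tcp_pos: [581.8, -260.3, 88.5]
contact_force: [-1.5, 0.2, -1.3]
tcp_pos: [582.0, -260.4, 88.1]
contact_force: [-0.1, 0.9, -1.6]
time_s: 18.45
tcp_pos: [582.2, -260.4, 87.9]
eef_rot: [[0.651, 0.759, 0.002], [0.759, -0.651, -0.001], [-0.0, 0.002, -1.0]]
contact_force: [0.0, -0.1, -1.7]
gripper_width: 61.6
time_s: 18.7
tcp_pos: [582.3, -260.4, 87.9]
eef_rot: [[0.651, 0.759, 0.002], [0.759, -0.651, -0.002], [-0.0, 0.002, -1.0]]
contact_force: [-1.2, -0.4, -1.0]
gripper_width: 61.7
```

```bash
python3 -m handwheel '[[0,[0,0,-0.003],[0,0,0]],[0,[0,0,-0.003],[0,0,0]]]'; python3 - <<'E'
from h import *
c=shot('scene','s3'); cv2.imwrite('pics/s3c.png',cv2.resize(c['frame'][140:270,130:300,::-1],None,fx=4,fy=4))
E
```

```text
time_s: 18.95
tcp_pos: [582.8, -260.6, 87.4]
eef_rot: [[0.651, 0.759, 0.004], [0.759, -0.651, -0.003], [-0.0, 0.005, -1.0]]
contact_force: [-13.0, 4.5, 35.6]
gripper_width: 61.4
```

View pics/s3c.png

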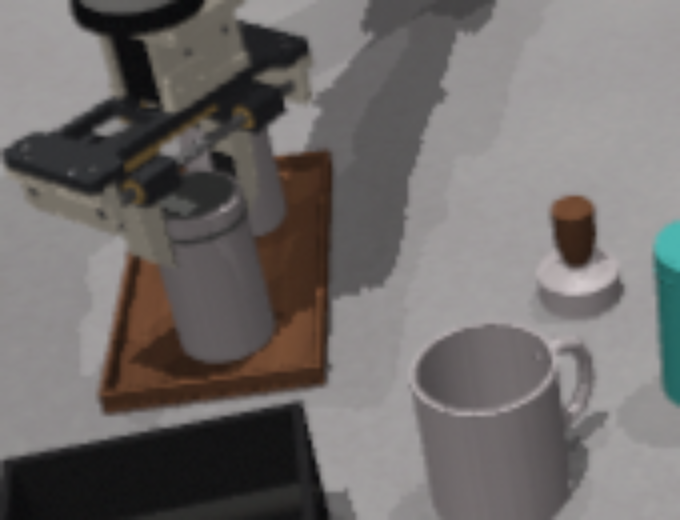

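The image shows the tin standing within the tray, and the 36 N reading proves firm contact with the floor. I'll ease off, release and go to T2.

```bash
python3 -m handwheel '[[0,[0,0,0.0006],[0,0,0]],[0,[0,0,0],[0,0,0]]]'|egrep 'tcp|force'
python3 -m handwheel '[[1,[0,0,0],[0,0,0]],[1,[0,0,0],[0,0,0]],[1,[0,0,0],[0,0,0]],[1,[0,0,0.03],[0,0,0]],[1,[0,0,0.05],[0,0,0]]]'
python3 -m handwheel '[[1,[0,0.02,0.02],[0,0,0]],[1,[-0.008,0.048,0],[0,0,0]],[1,[-0.01,0.055,0],[0,0,0]],[1,[-0.01,0.055,0],[0,0,0]],[1,[-0.01,0.055,0],[0,0,0]]]'
python3 -m handwheel '[[1,[-0.01,0.055,0],[0,0,0]],[1,[-0.01,0.055,0],[0,0,0]],[1,[-0.01,0.055,0],[0,0,0]],[1,[-0.01,0.045,0],[0,0,0]],[1,[-0.004,0.02,0],[0,0,0]]]'
```

```text
tcp_pos: [583.0, -260.7, 88.4]
contact_force: [0.8, 0.1, -1.3]
time_s: 19.88
tcp_pos: [580.2, -259.9, 164.5]
eef_rot: [[0.651, 0.759, -0.004], [0.759, -0.651, -0.0], [-0.003, -0.003, -1.0]]
contact_force: [1.2, 0.2, 0.2]
gripper_width: 91.4
time_s: 20.5
tcp_pos: [541.9, -23.4, 187.9]
eef_rot: [[0.656, 0.755, 0.002], [0.755, -0.656, -0.003], [-0.001, 0.004, -1.0]]
contact_force: [0.1, -0.4, 0.6]
gripper_width: 91.6
time_s: 21.12
tcp_pos: [490.6, 220.8, 186.7]
eef_rot: [[0.649, 0.76, 0.0], [0.76, -0.649, -0.001], [-0.001, 0.001, -1.0]]
contact_force: [-0.3, 0.3, 0.7]
gripper_width: 91.7
```

```bash
python3 -m handwheel '[[1,[0,0.035,0],[0,0,0]],[1,[0,0.015,0],[0,0,0]],[1,[0,0.002,0],[0,0,0]],[1,[0,0,0],[0,0,0]],[1,[0,0,0],[0,0,0]]]'
python3 - <<'E'
from h import *
c=shot('scene','s4'); cv2.imwrite('pics/s4c.png',cv2.resize(c['frame'][60:300,140:460,::-1],None,fx=2.4,fy=2.4))
E
```

```text
time_s: 21.75
tcp_pos: [487.8, 274.2, 185.1]
eef_rot: [[0.647, 0.762, -0.003], [0.762, -0.647, -0.004], [-0.005, 0.0, -1.0]]
contact_force: [-0.2, -0.3, -0.3]
gripper_width: 91.9
```

View pics/s4c.png

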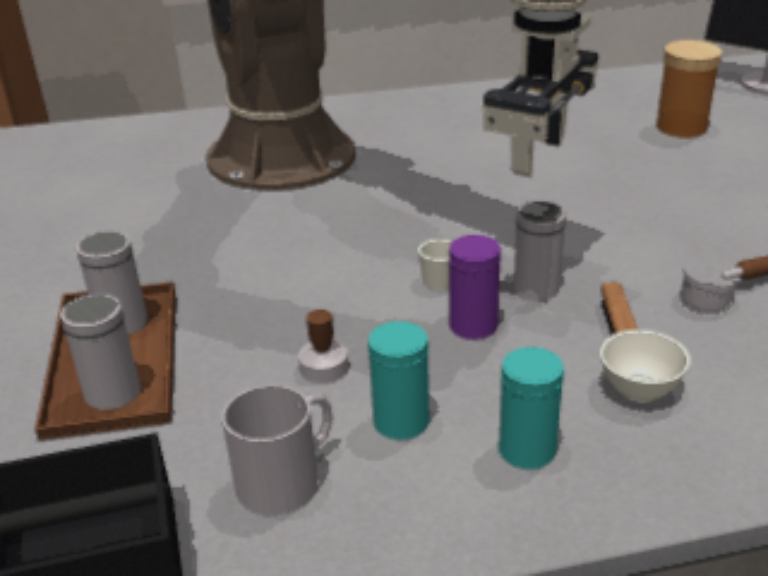

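Both light tins stand upright in the tray, at crop (115,280) and (103,355). The others are undisturbed, and the gripper is above T2 at (540,250).

```bash
python3 -m handwheel '[[1,[0.004,0.006,0],[0.2,-0.2,0]],[1,[0,0,0],[0,0,0]],[1,[0,0,-0.03],[0,0,0]],[1,[0,0,-0.02],[0,0,0]],[1,[0,0,0],[0,0,0]]]'
python3 -m handwheel '[[1,[0,0,-0.022],[0,0,0]],[1,[0,0,-0.018],[0,0,0]],[1,[0,0,-0.01],[0,0,0]],[1,[0,0,-0.003],[0,0,0]],[1,[0,0,0],[0,0,0]]]'
```

```text
time_s: 22.42
tcp_pos: [493.5, 279.1, 134.7]
eef_rot: [[0.65, 0.76, 0.003], [0.76, -0.65, 0.0], [0.002, 0.002, -1.0]]
contact_force: [0.5, 1.1, 0.2]
gripper_width: 91.5
time_s: 23.05
tcp_pos: [495.3, 280.3, 83.0]
eef_rot: [[0.65, 0.76, 0.007], [0.76, -0.65, 0.002], [0.006, 0.003, -1.0]]
contact_force: [-0.7, 0.3, -0.1]
gripper_width: 91.7
```

```bash
python3 -m handwheel '[[1,[-0.003,0,-0.006],[-0.1,0.4,0]],[1,[0,0,0],[0,0,0]],[1,[0,0,0],[0,0,0]]]'
python3 -m handwheel '[[0,[0,0,0],[0,0,0]],[0,[0,0,0],[0,0,0]],[0,[0,0,0],[0,0,0]],[0,[0,0,0],[0,0,0]],[0,[0,0,0],[0,0,0]]]' 35
python3 -m handwheel '[[0,[0,0,0.015],[0,0,0]],[0,[0,0,0.015],[0,0,0]],[0,[0,0,0.01],[0,0,0]],[0,[0,0,0],[0,0,0]],[0,[0,0,0],[0,0,0]]]'
for i in 1 2 3; do python3 -m handwheel '[[0,[0,0,0],[0,0,0]]]' | egrep 'force|tcp'; done
```

```text
time_s: 23.42
tcp_pos: [492.6, 280.7, 77.6]
eef_rot: [[0.65, 0.76, 0.0], [0.76, -0.65, 0.001], [0.001, -0.001, -1.0]]
contact_force: [-0.4, 0.4, -0.5]
gripper_width: 91.2
time_s: 24.05
tcp_pos: [493.0, 280.8, 78.0]
eef_rot: [[0.65, 0.76, 0.001], [0.76, -0.65, 0.002], [0.002, -0.0, -1.0]]
contact_force: [-0.2, 0.4, -0.3]
gripper_width: 61.8
time_s: 24.68
tcp_pos: [492.3, 280.3, 120.8]
eef_rot: [[0.65, 0.76, 0.0], [0.76, -0.65, 0.001], [0.001, -0.0, -1.0]]
contact_force: [-0.4, -1.0, -3.3]
gripper_width: 61.7
tcp_pos: [492.2, 280.1, 120.5]
contact_force: [0.5, 0.1, -3.7]
tcp_pos: [491.9, 280.0, 120.1]
contact_force: [-0.2, 0.1, -4.5]
tcp_pos: [491.8, 279.9, 119.8]
contact_force: [-0.2, -0.3, -4.0]
```

3.9 N, or 0.40 kg, confirms T2 is the full tin. I'll lift it to about 18 cm clear and let it settle.

```bash
python3 -m handwheel '[[0,[0,0,0.025],[0,0,0]],[0,[0,0,0.035],[0,0,0]],[0,[0,0,0.035],[0,0,0]],[0,[0,0,0.025],[0,0,0]],[0,[0,0,0.01],[0,0,0]]]'
python3 -m handwheel '[[0,[0,0,0.003],[0,0,0]],[0,[0,0,0],[0,0,0]],[0,[0,0,0],[0,0,0]],[0,[0,0,0],[0,0,0]],[0,[0,0,0],[0,0,0]]]'
python3 - <<'E'
from h import *
c=shot('scene','s5'); cv2.imwrite('pics/s5.png',cv2.resize(c['frame'][:,:,::-1],None,fx=1.25,fy=1.25))
t=shot('top','t5')
print(np.abs(bot.get_obs()['qvel']).max(), bot.get_obs()['tcp_pos'])
a=dict(np.load('pics/top0.npz'))['frame']; d=cv2.absdiff(a,t['frame']).max(2); m=(d>60).astype(np.uint8)
for q in cv2.findContours(m,0,2)[0]:
    if cv2.contourArea(q)>25: print(cv2.boundingRect(q))
E
```

```text
time_s: 25.68
tcp_pos: [490.0, 278.8, 251.2]
eef_rot: [[0.65, 0.76, -0.006], [0.76, -0.65, -0.002], [-0.005, -0.003, -1.0]]
contact_force: [0.4, 0.4, -3.8]
gripper_width: 61.4
time_s: 26.3
tcp_pos: [488.9, 277.9, 251.0]
eef_rot: [[0.649, 0.76, -0.01], [0.76, -0.649, -0.005], [-0.01, -0.004, -1.0]]
contact_force: [1.4, 0.1, -3.7]
gripper_width: 61.6
0.0051096023102644335 [488.96702148 277.89019189 251.20749063]
(628, 357, 12, 19)
(476, 338, 100, 62)
(462, 254, 28, 27)
(346, 241, 20, 18)
(335, 234, 20, 33)
(152, 217, 30, 13)
(93, 207, 230, 193)
(464, 193, 27, 27)
(284, 175, 29, 22)
(288, 160, 21, 21)
```

View pics/s5.png

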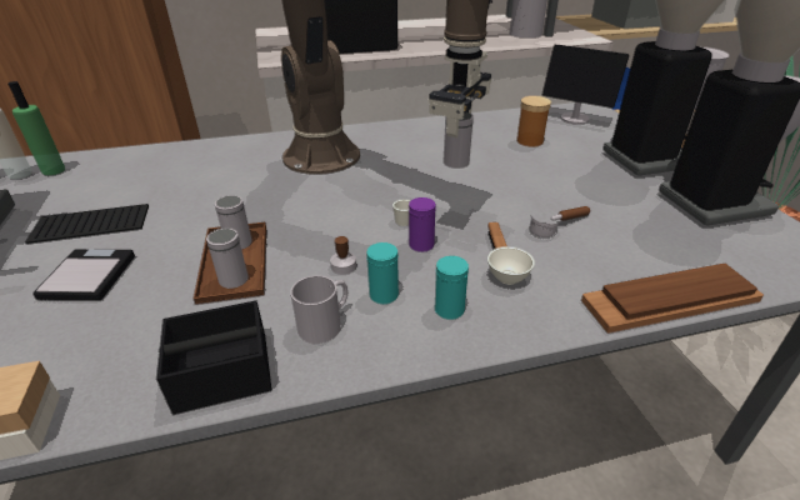

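View pics/t5.png

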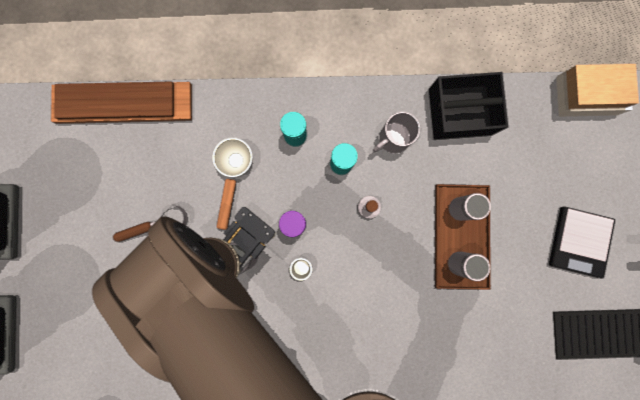

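The pictures show both light tins upright in the tray at top-view (477,207) and (476,267). The full tin is held up over (240,245) and the bystanders are in their original places. I'm handing in.

```bash
python3 -c "
from station import bot
o=bot.get_obs();print(o['time_s'],o['tcp_pos'],o['contact_force'],o['gripper_width']);print(bot.job_done())"
```

```text
26.4 [488.96702148 277.89019189 251.20749063] [ 0.45526403 -0.32570453 -4.30200563] 61.56303255096587
the job is handed in; nothing more can be done
None
```

The job is handed in at 26.4 s of the 72 s allowed. The two light tins are in the tray and the arm is still holding the full one up.

- **Hefting:** the tin at (493,26) weighed about 0.19 kg, the one at (678,156) about 0.17 kg, and the one at (492,280) about 0.40 kg, so the last is the full one. I put each light tin in the tray straight after hefting it, because both were below the 0.29 kg minimum for the full one.
- **Light tins:** the last pictures show both standing upright in the tray.
- **Full tin:** it is held about 17 cm clear of the counter, tilted about 0.6° and nearly still (joint speeds at most 0.005 rad/s). I gripped it with 35 N.
- **Everything else:** the image difference showed changes only at the tins, their shadows and the arm. By eye, the bystanders and look-alikes have not moved; the arm partly hid the portafilter in the last top view, but the scene view shows it where it was.
- **Not clean:** while checking that the second tin was down, I pressed it onto the tray floor with about 36 N before easing off and releasing. That is below both the 40 N and 120 N limits.

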